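Offer up the lid hinge leaf to the opened scale

ROBOT

A 6-joint arm with a two-finger parallel gripper is mounted at the origin on the work surface. World frame = base frame: x ahead of the robot, y to its left, z up, the work surface at z = 0. Lengths are in m, angles in degrees, forces in N, time in s.
With the tool pointing down it reaches from about 0.4 to 0.825 m from the base axis. Payload 7 kg.
Tool frame: the origin (TCP) lies on the centre line of the jaws, within the pads' length; the fingertips stand 11 mm ahead of it and the grasp point (between the pads) lies 8 mm behind it; z points along the fingers, y is the direction in which the jaws open and shut (so a half turn about z gives the same grasp; the last joint's range is limited). The gripper opens to 88 mm and grips with 3 to 60 N. Pads are 19 mm wide; open, the fingers measure 130 mm over their backs; the gripper's body (78 mm by 193 mm) begins 47 mm behind the grasp point.
Start: joints at [88.299, 20.546, 0.682, 0, -70.136, -16.507], TCP at [0.211, 0.641, 0.238] pointing down, gripper open.
Joint ranges: [-176.03, 176.03], [-82.01, 121.73], [-58.28, 71.71], [-173.87, 95.51], [-174.79, -0.11], [-173.66, 173.66]. Speed limits (degrees/s): [136.94, 136.94, 172.46, 180, 180, 180].

INTERFACE

Orientations are given as [roll, pitch, yaw] about the fixed x, y, z axes, in that order (R = Rz(yaw) Ry(pitch) Rx(roll)).
In Python, from plant import ctrl, cams, order gives the robot as it stands.
- The arm moves only by the tool jog_arm, never from a script. Its argument "motion" is a list of rows, each an object with "offset": the shift along the tool's x, y, z in mm, a list of three; "roll": the turn about the tool's z in rad; "hand": the finger opening in mm, from 0 to 87.6. A call has 1 to 20 rows; each row is the pose to reach, as a shift and turn from the pose commanded when the call began, along the tool's axes at that moment; what a row does not reach only later rows make up. A row lasts 1/12 s, in which the tool goes at most 41.7 mm and 7.16 degrees, less where a joint would pass 70% of its speed; a pose out of reach is approached as far as the arm can. A call with a gripper value outside its range is refused whole. The fingers move at their own pace and stop on an object; the grip force is fixed at half the most. Time passes only in rows, so rows that repeat a pose let the fingers close. It gives the time, the measured TCP pose, the force and the opening at its end, in the units of the state.
- ctrl.get_obs(): the state, without advancing time (a new reading comes with each control period).
- cams.snapshot(name): name is "scene" or "top"; returns a dict with "img" (420x560x3 uint8, red, green, blue), "K" (3x3 intrinsics, pixels), "cam_to_world" (4x4, takes a point from camera to world coordinates). Camera axes: x right, y down, z forward; pixel columns grow to the right and rows downward; lengths in m; the calibration is good to about 2 mm. A picture is of the moment at which its call begins. There is no depth.
- order.close_job(): hands the job in, once; it reports no verdict.
The state is a dict: "clock": time; "joint_pos": joint angles; "qvel": joint speeds; "tau": joint torques, N m; "tool_pos": TCP position; "orientation": TCP orientation; "force": force on the tool from outside, world axes, zero at the start; "moment": the same for the moment, N m; "opening": finger opening in m.
Only numpy, scipy, OpenCV 4.12 (cv2) and the standard library are available. Lean on these libraries where they do the work, as an engineer would, in place of code of your own. Each camera call takes 0.05 s, during which the arm holds its last target. There are 200 camera calls.

TASK

Pick up the loose hinge leaf with the single middle knuckle and offer it to the scale's fixed hinge leaf, so that its knuckle sits between the two fixed knuckles, all the holes line up for the hinge pin, and the leaf is level, continuing the fixed leaf towards the robot. Finish while still holding it there, still and carried by the gripper alone, not leaning on the scale. Leave the two-knuckle leaf, the pin, the weight and the multimeter where they are.

Things in the scene. Friction and masses are not known exactly. Their poses are not given: they have to be found in the camera images.
- leaf_mid: The leaf to use: loose aluminium hinge leaf, 0.2 kg, flat on the bench, ONE knuckle. Origin on its underside, right below the middle of the hole; y along the hole, plate towards -x. mm: plate x -21 to -79, 62 wide, 6 thick. On it a grey upright grip block, 36 long (x), 16 wide (y), centred at x -46, y 0, top 44 above the underside.
- leaf_hole (a point): Middle of the hole of leaf_mid's knuckle, 14 mm above the leaf's underside; axes as the leaf's (y along the hole). Knuckle: tube of 28 mm outside diameter, 16 mm hole, 30 mm long (y -15 to 15), underside flush with the plate's, joined to the plate by a strap 30 mm wide.
- leaf_twin: Wrong leaf, leave alone: same plate and grip block, same origin and axes as leaf_mid, but TWO knuckles (y 19 to 45 and -19 to -45 mm) with a gap between them. The two leaves lie on the bench left and right of the scale and may be swapped.
- scale: Opened weighing scale, fixed. Origin on the bench right below the middle of its hinge line; y along that line, z up, the scale lies to +x (to 230 mm, 170 wide, at most 78 high), the robot's side (-x) is free. mm: grey jamb block x 24 to 62, 130 wide; on it the fixed leaf, x 20 to 62, 90 wide, 6 thick, underside 50 above the bench. Behind: circuit board, steel pan.
- scale_hole (a point): On the hinge line midway between the two fixed knuckles, 64 mm above the bench; axes as the scale's. Knuckles: 28 mm outside, 16 mm hole, at y 19 to 45 and -19 to -45 mm. The 38 mm gap between is open above, below and to the robot. With holes lined up, leaf_mid's underside is 50 mm above the bench, its x, y, z axes along the scale's.
- pin: Bystander: steel hinge pin, 6 mm thick, 110 mm long (along its x), with a 30 mm bent end, lying on the bench on the robot's side of the scale. Origin at bench level below the middle of its length.
- weight: Bystander: knobbed steel calibration weight, 48 mm diameter, 78 mm high, standing. Origin at the centre of its underside.
- meter: Bystander: multimeter lying on its back, 150 (x) x 78 (y) x 47 mm high with its dial. Origin at the centre of its underside.
There are look-alikes about, which are no part of the job. Leave any orange look-alike of the leaf_mid alone.

How it is judged (in metres and radians):
On the way:
1. the middle-knuckle leaf is lifted off the bench in the gripper (height (world z) of leaf_mid above 0.03 m and contact force between leaf_mid and the fingers above 0.5 N), for 0.2 s.
At the end, for the whole second after the job is handed in: The gripper holds leaf_mid with its hole centre within 3.5 mm of the fixed hinge line fore-aft and in height and within 4.5 mm of the middle along it, hole lines parallel within 0.09 rad, leaf level within 0.12 rad, still (under 20 mm/s), touching the scale with less than 1.5 N (x of leaf_hole in the frame of scale_hole between -0.0035 and 0.0035 m and y of leaf_hole in the frame of scale_hole between -0.0045 and 0.0045 m and z of leaf_hole in the frame of scale_hole between -0.0035 and 0.0035 m and angle between the y axis of leaf_hole and the y axis of scale_hole, either way round below 0.09 rad and angle between leaf_mid's own z axis and vertical below 0.12 rad and contact force between leaf_mid and the fingers above 1 N and contact force between leaf_mid and scale below 1.5 N and linear speed of leaf_mid below 0.02 m/s); the arm keeps its last pose, push and grip.
It fails at once if the two-knuckle leaf was moved (distance of leaf_twin from where it was at the start of the episode above 0.02 m).
It fails at once if the pin was moved (distance of pin from where it was at the start of the episode above 0.02 m).
It fails at once if the weight was moved (distance of weight from where it was at the start of the episode above 0.02 m).
It fails at once if the multimeter was moved (distance of meter from where it was at the start of the episode above 0.02 m).
It also fails if it takes over 42 s, if anything falls off the work surface, if the arm or the gripper's body presses on something with over 40 N, if the wrist force passes 120 N, or if a joint passes its speed limit or range.

## Working session

There is one attempt and no reset: what is moved stays moved. The work goes in short steps, Python scripts to look and compute and a tool call to move; the robot and the scene stay as the last step left them, time stands still between calls to the robot, and variables do not carry over. Pictures are saved under pics/ and viewed, about 8 in all and at most 12, crops included, and the job is handed in when it is done.

Besides the shell and the picture viewer there is one more tool, called after "Request:" as name(argument=value, ...), one argument or row to a line, values as JSON. jog_arm: Moves the arm, as the interface text tells. Its arguments: {"type":"object","properties":{"motion":{"type":"array"}},"required":["motion"]}

```bash
mkdir -p pics; python3 - <<'E'
from plant import ctrl,cams
import cv2,pickle
for n in("top","scene"):
    s=cams.snapshot(n);cv2.imwrite(f"pics/{n}0.png",cv2.resize(s["img"][:,:,::-1],(800,600),interpolation=cv2.INTER_CUBIC))
    pickle.dump(s,open(n+"0.pkl","wb"));print(n,s["K"].round(1).tolist(),s["cam_to_world"].round(3).tolist())
print(ctrl.get_obs())
E
```

```text
top [[465.2, 0.0, 290.7], [0.0, 465.2, 211.5], [0.0, 0.0, 1.0]] [[-0.018, -0.994, 0.103, 0.449], [-1.0, 0.018, -0.003, 0.038], [0.002, -0.103, -0.995, 1.142], [0.0, 0.0, 0.0, 1.0]]
scene [[398.9, 0.0, 276.7], [0.0, 398.9, 214.0], [0.0, 0.0, 1.0]] [[0.068, 0.69, -0.721, 1.272], [0.998, -0.039, 0.056, -0.051], [0.01, -0.723, -0.691, 0.77], [0.0, 0.0, 0.0, 1.0]]
{'clock': 0.1, 'joint_pos': array([ 8.82986346e+01,  2.05859046e+01,  6.41049470e-01, -1.49430539e-02,
       -7.01351596e+01, -1.65063858e+01]), 'qvel': array([-0.00563042, -0.07980048,  0.08146266, -0.04057404,  0.04544171,
       -0.09870659]), 'tau': array([-1.42888988e-03, -5.84162307e+01,  2.93754190e+01,  7.01538742e+00,
        1.01566917e-02, -5.00689555e-05]), 'tool_pos': array([0.21082879, 0.64081664, 0.23675664]), 'orientation': array([ 1.79919291e+02, -9.26623953e-03, -1.82128322e+01]), 'force': array([-0.53548689, -0.05829938,  0.24451916]), 'moment': array([-0.03079096,  0.00752762, -0.02925216]), 'opening': 0.08746700406317448}
```

View pics/top0.png

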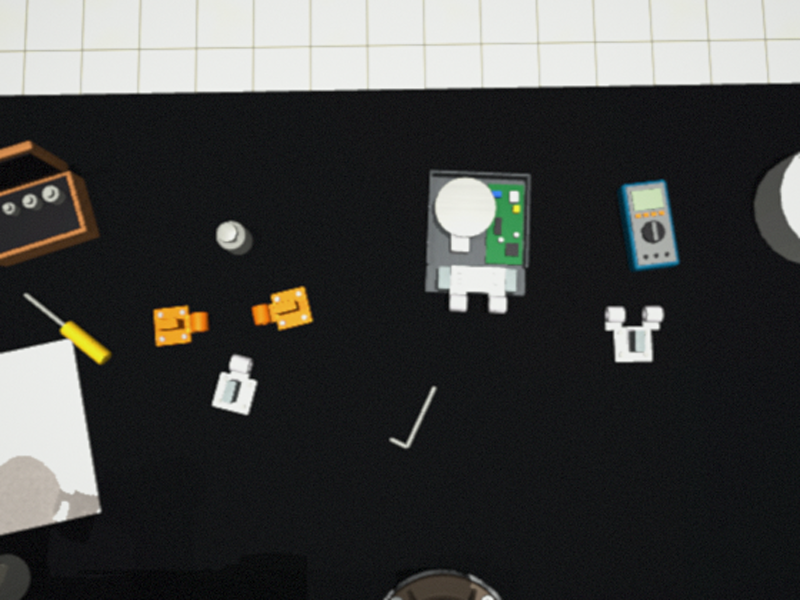

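View pics/scene0.png

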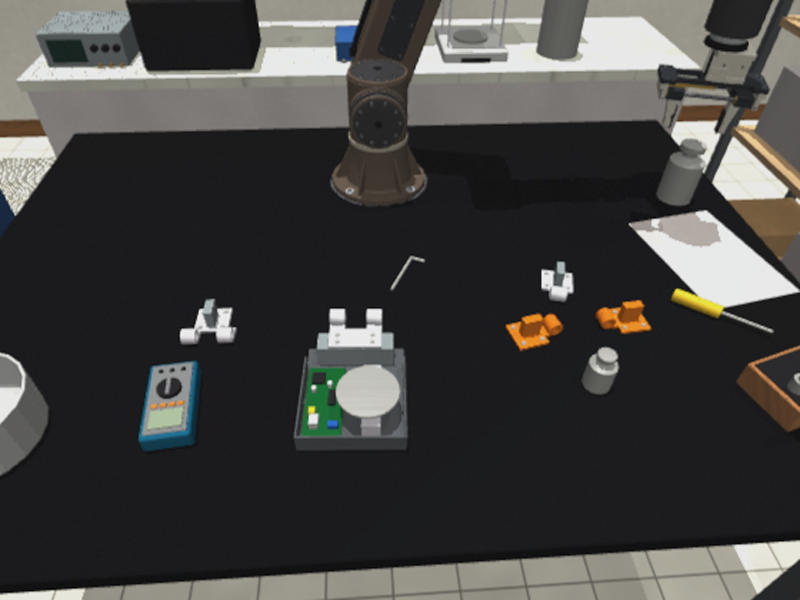

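The top view shows leaf_mid (one knuckle) at about (235,385) of 800x600, leaf_twin at (634,335), the scale's knuckles at (458,303) and (497,305), and the pin at (415,420). The orange look-alikes are at (180,325) and (290,308). Next I'll take enlarged crops.

```bash
python3 - <<'E'
import cv2,pickle,numpy as np
def crop(n,x0,y0,w=56,h=42,f=7):
    s=pickle.load(open(n+"0.pkl","rb"))["img"][y0:y0+h,x0:x0+w,::-1]
    o=cv2.resize(s,None,fx=f,fy=f,interpolation=cv2.INTER_CUBIC)
    for k in range(0,w,10): cv2.putText(o,str(x0+k),(k*f,8),0,.3,(0,255,255));cv2.line(o,(k*f,10),(k*f,14),(0,255,255))
    for k in range(0,h,10): cv2.putText(o,str(y0+k),(0,k*f+4),0,.3,(0,255,0))
    return o
a=np.hstack([crop("top",138,243),crop("top",305,180)])
b=np.hstack([crop("scene",362,174),crop("scene",220,212)])
cv2.imwrite("pics/c1.png",np.vstack([a,b]))
E
```

```text
(no output)
```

View pics/c1.png

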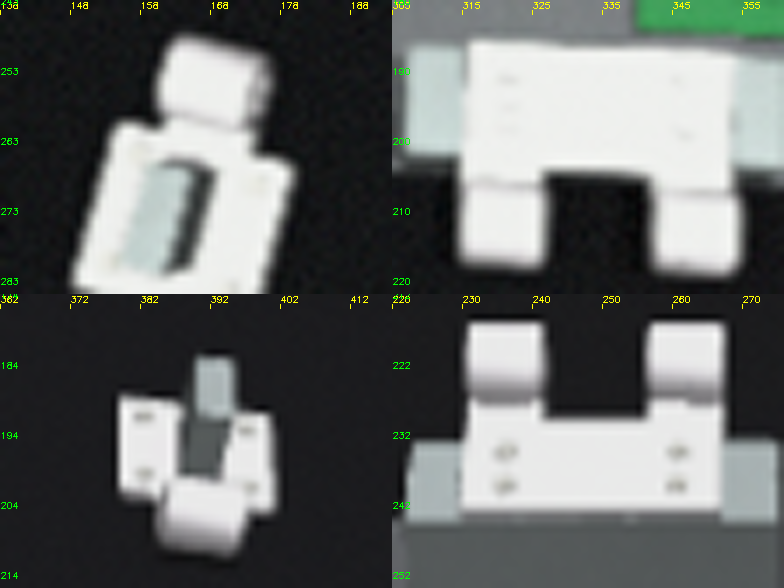

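The crops show all edges clearly. In the top view, the leaf_mid knuckle is near (168,255) and its block near (162,275). The fixed knuckles are near (321,212) and (348,212). I'll fit the part models to the silhouettes in both cameras.

```bash
cat > fit.py <<'E'
import cv2,numpy as np
from scipy.optimize import minimize
U=8
def box(x0,x1,y0,y1,z0,z1): return np.array([[x,y,z] for x in(x0,x1) for y in(y0,y1) for z in(z0,z1)],float)
def cyl(y0,y1,z): 
    a=np.linspace(0,2*np.pi,40);return np.array([[14*np.cos(t),y,z+14*np.sin(t)] for t in a for y in(y0,y1)])
LEAF=[box(-79,-21,-31,31,0,6),box(-21,0,-15,15,0,6),box(-64,-28,-8,8,0,44),cyl(-15,15,14)]
SCALE=[box(24,62,-65,65,0,50),box(20,62,-45,45,50,56),box(0,20,19,45,50,56),box(0,20,-45,-19,50,56),cyl(19,45,64),cyl(-45,-19,64)]
def proj(s,P):
    T=np.linalg.inv(s["cam_to_world"]);q=(T[:3,:3]@P.T).T+T[:3,3];q=q@s["K"].T;return q[:,:2]/q[:,2:]
def world(p,P):
    # p: x,y mm, yaw deg (,z mm)
    c,d=np.cos(np.radians(p[2])),np.sin(np.radians(p[2]))
    return (P@np.array([[c,d,0],[-d,c,0],[0,0,1]])+[p[0],p[1],p[3] if len(p)>3 else 0])/1000
def model(s,parts,p,roi):
    x0,y0,x1,y1=roi;m=np.zeros(((y1-y0)*U,(x1-x0)*U),np.uint8)
    for P in parts:
        q=(proj(s,world(p,P))-[x0,y0]+.5)*U-.5
        cv2.fillConvexPoly(m,cv2.convexHull(np.round(q*16).astype(np.int32)),1,shift=4)
    return m
def mask(s,roi,thr=100,fill=False):
    x0,y0,x1,y1=roi;g=cv2.cvtColor(s["img"][y0:y1,x0:x1],cv2.COLOR_RGB2GRAY)
    m=(cv2.resize(g,None,fx=U,fy=U,interpolation=cv2.INTER_CUBIC)>thr).astype(np.uint8)
    if fill: c,_=cv2.findContours(m,0,2);m[:]=0;cv2.drawContours(m,[max(c,key=cv2.contourArea)],-1,1,-1)
    return m
def fit(parts,views,p0,fill=False,thr=100):
    ms=[mask(s,r,thr,fill) for s,r in views]
    f=lambda p:sum(int((model(s,parts,p,r)!=m).sum()) for (s,r),m in zip(views,ms))/U/U
    p=np.array(p0,float)
    for st in(15,5,2):
        S=np.vstack([p]+[p+st*np.eye(len(p))[i] for i in range(len(p))])
        r=minimize(f,p,method="Nelder-Mead",options=dict(initial_simplex=S,maxiter=200,xatol=.02,fatol=.05));p=r.x
    return p.round(2),round(r.fun,1)
E
python3 - <<'E'
from fit import *
import pickle
t,s=[pickle.load(open(n+"0.pkl","rb")) for n in("top","scene")]
tl,sl=(t,(138,240,188,295)),(s,(370,174,410,215))
ts,ss=(t,(313,203,357,225)),(s,(222,212,276,240))
# initial leaf: ray through top px at z=14mm
def ray(s,u,v,z):
    d=s["cam_to_world"][:3,:3]@np.linalg.inv(s["K"])@[u,v,1];o=s["cam_to_world"][:3,3];return (o+d*(z-o[2])/d[2])*1000
l0=ray(t,168,255,.014);s0=ray(t,334.5,212,.064);print(l0,s0)
for v in([tl],[sl],[tl,sl]): print("leaf",*fit(LEAF,v,[l0[0],l0[1],-15],True))
for v in([ts],[ss],[ts,ss]): print("scale",*fit(SCALE,v,[s0[0],s0[1],-3]))
E
```

```text
[465.63674431 332.14855993  14.        ] [557.77172494 -67.70684918  64.        ]
leaf [465.87 332.44 -14.72] 41.4
leaf [465.23 333.06 -14.45] 72.5
leaf [465.69 332.59 -14.93] 115.6
scale [558.48 -67.06  -2.86] 32.8
scale [558.5  -66.22  -2.89] 26.8
scale [558.5  -66.37  -2.87] 64.3
```

Both cameras agree to about 1 mm. The block centre is at (421.2, 344.4) mm, yaw -14.9°. First I'll move above it.

Request:
jog_arm(
  motion=[
    {"offset": [10,7,0],"roll": 0,"hand": 87},
    {"offset": [32,24,0],"roll": 0,"hand": 87},
    {"offset": [60,44,0],"roll": -0.01,"hand": 87},
    {"offset": [88,65,0],"roll": -0.02,"hand": 87},
    {"offset": [116,86,10],"roll": -0.03,"hand": 87},
    {"offset": [144,106,20],"roll": -0.04,"hand": 87},
    {"offset": [172,127,40],"roll": -0.05,"hand": 87},
    {"offset": [200,148,60],"roll": -0.058,"hand": 87},
    {"offset": [228,168,80],"roll": -0.058,"hand": 87},
    {"offset": [254,187,95],"roll": -0.058,"hand": 87},
    {"offset": [274,202,105],"roll": -0.058,"hand": 87},
    {"offset": [286,211,110],"roll": -0.058,"hand": 87},
    {"offset": [292.5,216,112],"roll": -0.058,"hand": 87},
    {"offset": [292.5,216,112],"roll": -0.058,"hand": 87},
    {"offset": [292.5,216,112],"roll": -0.058,"hand": 87},
    {"offset": [292.5,216,112],"roll": -0.058,"hand": 87},
  ],
)

```text
clock: 1.43
tool_pos: [0.4213, 0.3454, 0.1261]
orientation: [-179.9, -0.0, -14.9]
force: [0.3, 0.8, 0.4]
opening: 0.087
```

Request:
jog_arm(
  motion=[
    {"offset": [0,0.5,10],"roll": 0,"hand": 87},
    {"offset": [0,0.5,30],"roll": 0,"hand": 87},
    {"offset": [0,0.5,52],"roll": 0,"hand": 87},
    {"offset": [0,0.5,72],"roll": 0,"hand": 87},
    {"offset": [0,0.5,88],"roll": 0,"hand": 87},
    {"offset": [0,0.5,98],"roll": 0,"hand": 87},
    {"offset": [0,0.5,103],"roll": 0,"hand": 87},
    {"offset": [0,0.5,103],"roll": 0,"hand": 87},
    {"offset": [0,0.5,103],"roll": 0,"hand": 60},
    {"offset": [0,0.5,103],"roll": 0,"hand": 40},
    {"offset": [0,0.5,103],"roll": 0,"hand": 24},
  ],
)

```text
clock: 2.35
tool_pos: [0.4215, 0.3447, 0.0235]
orientation: [-179.9, -0.0, -14.9]
force: [-0.6, -0.4, -1.1]
opening: 0.0722
```

```bash
python3 - <<'E'
from plant import ctrl,cams
import cv2,numpy as np
o=ctrl.get_obs();print({k:o[k] for k in("clock","joint_pos","tool_pos","orientation","force","opening")})
s=[cams.snapshot(n)["img"] for n in("top","scene")]
a=s[0][220:310,110:220,::-1];b=s[1][130:220,340:450,::-1]
cv2.imwrite("pics/g1.png",cv2.resize(np.hstack([a,b]),None,fx=3.6,fy=3.6,interpolation=cv2.INTER_CUBIC))
E
```

```text
{'clock': 2.35, 'joint_pos': array([ 5.99065279e+01,  2.19383392e+01, -3.02559563e+01,  8.73186986e-03,
       -3.77033787e+01,  1.52147149e+01]), 'tool_pos': array([0.42150711, 0.34474104, 0.02352595]), 'orientation': array([-1.79902666e+02, -3.20188813e-02, -1.48718806e+01]), 'force': array([-0.57914792, -0.41224654, -1.14188566]), 'opening': 0.07224410778749688}
```

View pics/g1.png

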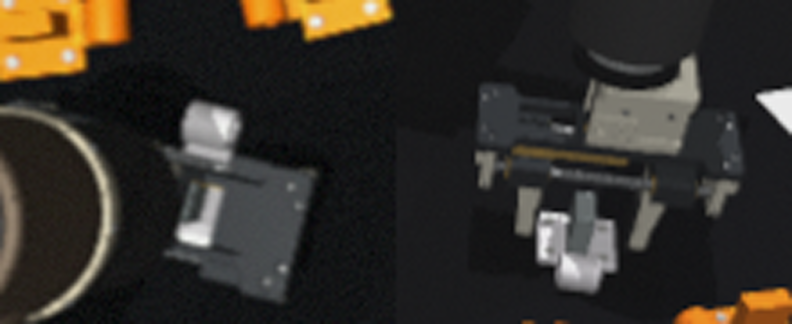

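The fingers stand either side of the block, with the block midway between them. Now I'll close and lift.

Request:
jog_arm(
  motion=[
    {"offset": [0,0,0],"roll": 0,"hand": 0},
    {"offset": [0,0,0],"roll": 0,"hand": 0},
    {"offset": [0,0,0],"roll": 0,"hand": 0},
    {"offset": [0,0,0],"roll": 0,"hand": 0},
    {"offset": [0,0,0],"roll": 0,"hand": 0},
    {"offset": [0,0,0],"roll": 0,"hand": 0},
    {"offset": [0,0,0],"roll": 0,"hand": 0},
    {"offset": [0,0,0],"roll": 0,"hand": 0},
    {"offset": [0,0,0],"roll": 0,"hand": 0},
    {"offset": [0,0,0],"roll": 0,"hand": 0},
    {"offset": [0,0,0],"roll": 0,"hand": 0},
    {"offset": [0,0,0],"roll": 0,"hand": 0},
    {"offset": [0,0,0],"roll": 0,"hand": 0},
    {"offset": [0,0,0],"roll": 0,"hand": 0},
    {"offset": [0,0,0],"roll": 0,"hand": 0},
    {"offset": [0,0,0],"roll": 0,"hand": 0},
  ],
)

```text
clock: 3.78
tool_pos: [0.4212, 0.3441, 0.0225]
orientation: [-180.0, -0.0, -14.9]
force: [-0.6, 0.7, -2.1]
opening: 0.0159
```

Request:
jog_arm(
  motion=[
    {"offset": [0,0,-5],"roll": 0,"hand": 0},
    {"offset": [0,0,-15],"roll": 0,"hand": 0},
    {"offset": [0,0,-30],"roll": 0,"hand": 0},
    {"offset": [0,0,-50],"roll": 0,"hand": 0},
    {"offset": [0,0,-68],"roll": 0,"hand": 0},
    {"offset": [0,0,-80],"roll": 0,"hand": 0},
    {"offset": [0,0,-87],"roll": 0,"hand": 0},
    {"offset": [0,0,-90],"roll": 0,"hand": 0},
    {"offset": [0,0,-90],"roll": 0,"hand": 0},
    {"offset": [0,0,-90],"roll": 0,"hand": 0},
  ],
)

```text
clock: 4.62
tool_pos: [0.4208, 0.3437, 0.1122]
orientation: [180.0, 0.0, -14.9]
force: [0.7, -0.6, -1.9]
opening: 0.0155
```

Lifted and held, with an opening of 15.5 mm. Next I'll carry it to a standoff about 60 mm on the robot's side of the hinge and 40 mm too high.

Request:
jog_arm(
  motion=[
    {"offset": [3,8,0],"roll": 0,"hand": 0},
    {"offset": [9,26,0],"roll": -0.01,"hand": 0},
    {"offset": [18,50,0],"roll": -0.025,"hand": 0},
    {"offset": [28,78,0],"roll": -0.04,"hand": 0},
    {"offset": [38,107,0],"roll": -0.055,"hand": 0},
    {"offset": [48,136,0],"roll": -0.07,"hand": 0},
    {"offset": [58,165,0],"roll": -0.085,"hand": 0},
    {"offset": [68,194,0],"roll": -0.1,"hand": 0},
    {"offset": [78,223,0],"roll": -0.115,"hand": 0},
    {"offset": [89,252,0],"roll": -0.13,"hand": 0},
    {"offset": [99,281,0],"roll": -0.15,"hand": 0},
    {"offset": [109,310,0],"roll": -0.17,"hand": 0},
    {"offset": [118,336,0],"roll": -0.19,"hand": 0},
    {"offset": [126,358,0],"roll": -0.2,"hand": 0},
    {"offset": [132,374,0],"roll": -0.21,"hand": 0},
    {"offset": [135,383,0],"roll": -0.21,"hand": 0},
    {"offset": [135,383,0],"roll": -0.21,"hand": 0},
    {"offset": [135,383,0],"roll": -0.21,"hand": 0},
    {"offset": [135,383,0],"roll": -0.21,"hand": 0},
    {"offset": [135,383,0],"roll": -0.21,"hand": 0},
  ],
)

```text
clock: 6.28
tool_pos: [0.4532, -0.0601, 0.1125]
orientation: [180.0, 0.0, -2.8]
force: [-0.0, -0.2, -2.3]
opening: 0.0157
```

```bash
python3 - <<'E'
from plant import ctrl,cams
import cv2,numpy as np,pickle
o=ctrl.get_obs();print({k:o[k] for k in("clock","joint_pos","tool_pos","orientation","force","opening")})
s=[cams.snapshot(n) for n in("top","scene")];pickle.dump(s,open("s1.pkl","wb"))
a=s[0]["img"][175:265,280:390,::-1];b=s[1]["img"][160:250,190:300,::-1]
cv2.imwrite("pics/s1.png",cv2.resize(np.hstack([a,b]),None,fx=3.6,fy=3.6,interpolation=cv2.INTER_CUBIC))
E
```

```text
{'clock': 6.2833, 'joint_pos': array([ 1.72535478e+01,  7.24811770e+00, -3.57361624e+01, -3.28861294e-03,
       -4.70248660e+01,  6.99419214e+01]), 'tool_pos': array([ 0.453188  , -0.06007184,  0.11246222]), 'orientation': array([ 1.79999123e+02,  9.41648189e-03, -2.80677291e+00]), 'force': array([-0.04627226, -0.20094899, -2.25706468]), 'opening': 0.01565227991743309}
```

View pics/s1.png

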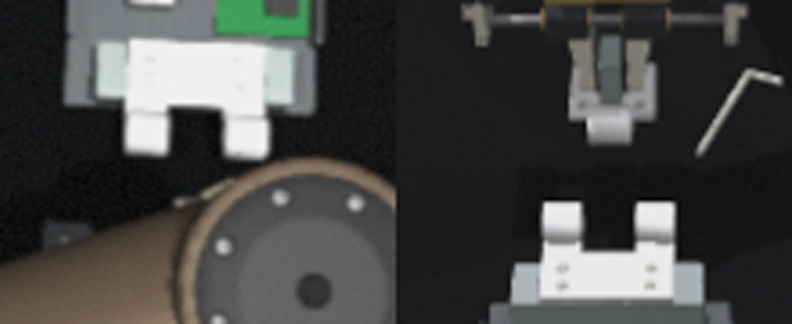

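The leaf is held level in front of the gap: its knuckle is at (608,125) in the right panel, and the gap is centred near (608,222). Now I'll descend and move closer.

Request:
jog_arm(
  motion=[
    {"offset": [0,1,5],"roll": 0,"hand": 0},
    {"offset": [0,1,14],"roll": 0,"hand": 0},
    {"offset": [0,1,24],"roll": 0,"hand": 0},
    {"offset": [0,1,33],"roll": 0,"hand": 0},
    {"offset": [3,1,38],"roll": 0,"hand": 0},
    {"offset": [8,1,40],"roll": 0,"hand": 0},
    {"offset": [14,1,40],"roll": 0,"hand": 0},
    {"offset": [20,1,40],"roll": 0,"hand": 0},
    {"offset": [23,1,40],"roll": 0,"hand": 0},
    {"offset": [24.5,1,40],"roll": 0,"hand": 0},
    {"offset": [24.5,1,40],"roll": 0,"hand": 0},
    {"offset": [24.5,1,40],"roll": 0,"hand": 0},
    {"offset": [24.5,1,40],"roll": 0,"hand": 0},
  ],
)

```text
clock: 7.47
tool_pos: [0.4775, -0.063, 0.0727]
orientation: [-180.0, -0.0, -2.9]
force: [0.2, 0.2, -1.9]
opening: 0.0158
```

```bash
python3 - <<'E'
from plant import ctrl,cams
from fit import *
import pickle
o=ctrl.get_obs();print({k:o[k] for k in("clock","tool_pos","orientation","force","opening")})
s=[cams.snapshot(n) for n in("top","scene")];pickle.dump(s,open("s2.pkl","wb"))
x,y,z=o["tool_pos"]*1000;yaw=o["orientation"][2]
c,d=np.cos(np.radians(yaw)),np.sin(np.radians(yaw));p=[x+46*c,y+46*d,yaw,z-22.5];print(p)
# overlay of predicted leaf + fitted scale
S=[558.5,-66.4,-2.87]
out=[]
for im,r in zip(s,[(290,180,380,250),(200,170,290,240)]):
    g=cv2.resize(im["img"][r[1]:r[3],r[0]:r[2],::-1],None,fx=U,fy=U,interpolation=cv2.INTER_CUBIC)
    for m,col in((model(im,LEAF,p,r),(0,0,255)),(model(im,SCALE,S,r),(0,200,0))):
        k,_=cv2.findContours(m,0,2);cv2.drawContours(g,k,-1,col,1)
    out.append(cv2.resize(g,(400*2,int(400*2*r and 622)) if 0 else None,fx=.55,fy=.55,interpolation=cv2.INTER_AREA))
cv2.imwrite("pics/s2.png",np.hstack(out))
E
```

```text
{'clock': 7.4667, 'tool_pos': array([ 0.47745634, -0.06298294,  0.0726757 ]), 'orientation': array([-1.79995024e+02, -3.90284917e-03, -2.86026058e+00]), 'force': array([ 0.24623723,  0.23859959, -1.85175929]), 'opening': 0.015813688017979208}
[np.float64(523.3990337571367), np.float64(-65.27835184673464), np.float64(-2.8602605847827354), np.float64(50.17569569870439)]
```

View pics/s2.png

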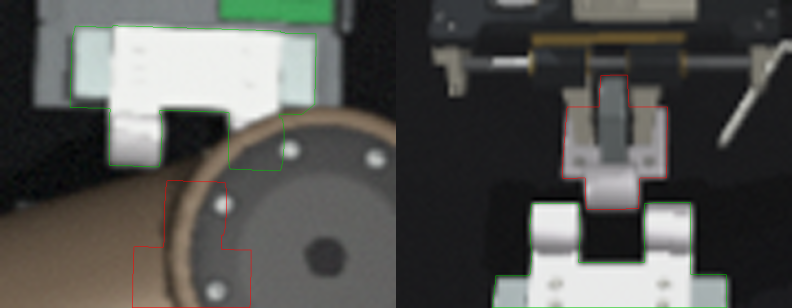

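The predicted outlines lie on the image edges. The leaf knuckle spans 585–640 px and the gap 580–645 px, so it is centred. Now I'll slide in the last 35 mm.

Request:
jog_arm(
  motion=[
    {"offset": [3,-0.2,0],"roll": 0,"hand": 0},
    {"offset": [8,-0.6,0],"roll": 0,"hand": 0},
    {"offset": [13,-0.6,0],"roll": 0,"hand": 0},
    {"offset": [18,-0.6,0],"roll": 0,"hand": 0},
    {"offset": [23,-0.6,0],"roll": 0,"hand": 0},
    {"offset": [27,-0.6,0],"roll": 0,"hand": 0},
    {"offset": [30,-0.6,0],"roll": 0,"hand": 0},
    {"offset": [33,-0.6,0],"roll": 0,"hand": 0},
    {"offset": [34.5,-0.6,0],"roll": 0,"hand": 0},
    {"offset": [35,-0.6,0],"roll": 0,"hand": 0},
    {"offset": [35,-0.6,0],"roll": 0,"hand": 0},
    {"offset": [35,-0.6,0],"roll": 0,"hand": 0},
    {"offset": [35,-0.6,0],"roll": 0,"hand": 0},
    {"offset": [35,-0.6,0],"roll": 0,"hand": 0},
    {"offset": [35,-0.6,0],"roll": 0,"hand": 0},
  ],
)

```text
clock: 8.82
tool_pos: [0.5126, -0.0641, 0.0726]
orientation: [-180.0, -0.0, -2.8]
force: [-0.3, 0.3, -2.3]
opening: 0.0158
```

```bash
python3 - <<'E'
from plant import ctrl,cams
from fit import *
o=ctrl.get_obs();print({k:o[k] for k in("clock","tool_pos","orientation","force","opening")})
s=[cams.snapshot(n) for n in("top","scene")]
x,y,z=o["tool_pos"]*1000;yaw=o["orientation"][2]
c,d=np.cos(np.radians(yaw)),np.sin(np.radians(yaw));p=[x+46*c,y+46*d,yaw,z-22.5];print(np.round(p,2))
S=[558.5,-66.4,-2.87];v=np.array(p[:2])-S[:2];print("rel",v[0]*c+v[1]*d,-v[0]*d+v[1]*c)
for k,(im,r) in enumerate(zip(s,[(295,180,375,240),(215,190,283,241)])):
    raw=cv2.resize(im["img"][r[1]:r[3],r[0]:r[2],::-1],None,fx=U,fy=U,interpolation=cv2.INTER_CUBIC);g=raw.copy()
    for m,col in((model(im,LEAF,p,r),(0,0,255)),(model(im,SCALE,S,r),(0,200,0))):
        q,_=cv2.findContours(m,0,2);cv2.drawContours(g,q,-1,col,1)
    if k: g=np.hstack([raw,g])
    cv2.imwrite(f"pics/f{k}.png",cv2.resize(g,None,fx=.73,fy=.73) if k else g)
E
```

```text
{'clock': 8.8167, 'tool_pos': array([ 0.51259161, -0.0640666 ,  0.0726401 ]), 'orientation': array([-1.79996963e+02, -8.48243235e-03, -2.84946922e+00]), 'force': array([-0.25296626,  0.286002  , -2.2914071 ]), 'opening': 0.01579747048539879}
[558.53 -66.35  -2.85  50.14]
rel 0.03237648583663274 0.048313476626949396
```

View pics/f1.png

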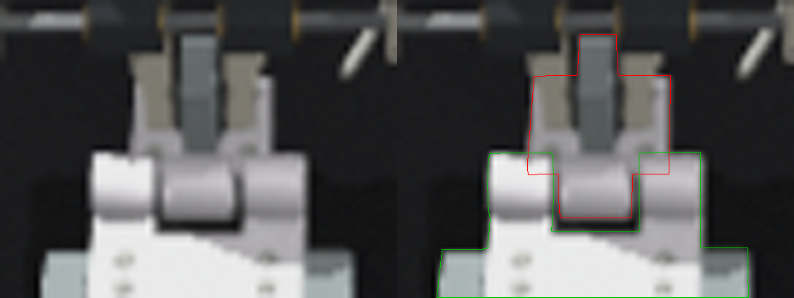

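The knuckle sits in the gap with equal clearance either side (155–163 and 235–243 px), and the force reading is unchanged. As one last numeric check of fore-aft and height, I'll compare the seen edge rows with the predicted ones.

```bash
python3 - <<'E'
from plant import ctrl,cams
from fit import *
s=cams.snapshot("scene");S=[558.5,-66.4,-2.87];p=[558.53,-66.35,-2.85,50.14]
g=cv2.cvtColor(s["img"],cv2.COLOR_RGB2GRAY).astype(float)
def edge(pr,lo,hi,down): # half-level crossing along rows
    r=np.arange(lo,hi,.02);v=np.interp(r,np.arange(len(pr)),pr);h=(v.max()+v.min())/2
    i=np.where((v>h)!=(v[0]>h))[0][0];return r[i],v.min(),v.max()
L=proj(s,world(p,LEAF[3]));A=proj(s,world(S,SCALE[4]));B=proj(s,world(S,SCALE[5]))
for n,Q,bottom in(("mid bottom",L,1),("fixA top",A,0),("fixB top",B,0)):
    c0,c1=int(np.ceil(Q[:,0].min()+2)),int(Q[:,0].max()-2)
    e=Q[:,1].max() if bottom else Q[:,1].min()
    P=g[:,c0:c1+1].mean(1);print(n,c0,c1,"pred",e.round(2),"seen",np.round(edge(P,e-3,e+2.2 if bottom else e+3,bottom),2))
    print(P[int(e)-3:int(e)+5].round())
for dx,dz in((1,0),(0,1)): print("row per mm",dx,dz,(proj(s,world([p[0]+dx,p[1],p[2],p[3]+dz],LEAF[3]))[:,1].max()-L[:,1].max()).round(3))
o=ctrl.get_obs();print(o["tool_pos"],o["force"],o["qvel"].round(2))
E
```

```text
mid bottom 245 252 pred 226.82 seen [226.84  25.47 157.33]
[168. 155. 140. 124.  85.  25.  63. 161.]
fixA top 258 264 pred 215.59 seen [216.31  85.47 183.89]
[ 90.  91.  89.  85. 125. 158. 178. 189.]
fixB top 232 239 pred 215.71 seen [216.17  63.78 232.94]
[ 61.  65.  68.  67. 138. 205. 231. 234.]
row per mm 1 0 0.285
row per mm 0 1 -0.279
[ 0.51262609 -0.06408401  0.07262305] [ 0.1490249  -0.98960218 -1.90892024] [-0.18 -0.07  0.07 -0.13  0.04  0.06]
```

```bash
python3 -c "
from plant import order
print(order.close_job())"
```

```text
the job is handed in; nothing more can be done
None
```

I gripped leaf_mid by its block, lifted it and carried it to the scale. I then slid it in from the robot's side until its knuckle sat between the two fixed knuckles. I handed the job in at about 9 s with the leaf still held there; no verdict is reported.

What the last checks showed:
- **Position:** from the arm's pose and my camera fit, the leaf hole is within about 0.2 mm of the hinge line in all three directions. That counts on the fit, which agreed between cameras to about 1 mm.
- **Angle:** the yaw differs from the scale's by about 0.02°, and the tool tilt is under 0.01°.
- **Side gaps:** in the scene image the clearance looks equal on both sides of the knuckle.
- **Contact:** the wrist force stayed at about the leaf's own weight, roughly 2 N, with one noisy sideways reading of about 1 N. I saw no sign of the leaf leaning on the scale.
- **Disagreement:** the leaf knuckle's lower edge matched its predicted image row. The fixed knuckles' top edges appeared 0.5–0.7 px lower than predicted, about 2 mm. I put this down to shading and made no correction, but it could be a real offset; it would still be inside the 3.5 mm limit.

The arm kept clear of the other leaf, the pin, the weight and the multimeter, though I did not re-measure their positions afterwards.

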